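Dock the blue sensor probe in the bayonet port and hold it for its reading

TASK

Take the sensor probe with the blue grip out of the orange holder and stand it upright in the round port of the grey docking station, its two brass lugs in the notches at the red marks. Push it down against the spring until it is fully home, then, keeping it pressed, twist it a quarter turn clockwise (seen from above) to the green marks. Finish while still gripping it, pressed fully home and turned, since the reading is only taken while it is held there; leave the yellow probe, the mug and the bottle where they are.

Things in the scene. Friction and masses are not known exactly. Their poses are not given: they have to be found in the camera images.
- probe_mid (a point): Blue-grip probe to dock, 96 mm tall, upright in the holder; point on its axis half-way up, 48 mm above its foot. z up, x along the grip and lugs; a half turn about z makes no difference. Blue grip: 40 mm along x, 14 mm thick along y, 6 to 48 mm above this point; pinch it across the 14 mm. Black collar below it, radius 16 mm, down to 4 mm below this point. 0.1 to 0.15 kg
- probe_foot (a point): Centre of the blue probe's foot, same axes. The lower 44 mm is a round steel shaft, radius 10.5 mm, chamfered 2 mm at the foot, with two brass lugs sticking out along +x and -x to 18 mm from the axis, 9 mm wide (y), 10 to 14 mm above the foot
- spare_mid (a point): A second probe of the same shape and size with a yellow grip, standing in the holder's other place; this point half-way up; to be left alone
- holder: Orange fixed block 62 mm (x) by 175 mm (y) by 30 mm high with two round pockets 40 mm wide and 24 mm deep at y = -55 and +55 mm; the probes stand loosely in the pockets, their feet 6 mm above the table. Origin: centre of its underside, on the table
- seat (a point): Seat of the fixed grey docking station's port: point on the port's axis where the probe's foot stands when fully home, 12 mm above the table. z up, x along the two entry notches (red marks), y along the green marks. A grey read-out housing, 122 mm long (y), top 46 mm above this point, stands 63 to 97 mm from the axis on the +x side
- mouth (a point): Centre of the port's mouth, 25 mm above the seat, same axes, on a 62 mm square block. Aluminium lip 6 mm thick below it: round throat of radius 12.5 mm, two notches 13 mm wide reaching 20 mm from the axis along +x and -x for the lugs. Pressed home, the lugs clear the lip by 5 mm and turn clockwise from above (negative about z) to a stop a few degrees past a quarter turn; not the other way
- plunger (a joint): Copper spring pin in the middle of the port, 12 mm across: 0 = up, its top 15 mm above the seat; 0.015 = pressed down level with the seat. It pushes the probe up with about 4 N at first contact and 12 N fully home; let go of after the twist, the probe rises about 5 mm until its lugs meet the lip
- mug: Dark red mug, radius 40 mm, 100 mm high, origin under its centre on the table; leave alone
- bottle: White bottle with blue cap, radius 24 mm, 100 mm high, origin under its centre on the table; leave alone
Mind the look-alikes: they are no part of the job. What is shaped like the part that bears probe_mid but pink is not meant.

How it is judged:
On the way, in this order (a step that is already met when the one before it is completed fails the run):
1. the blue probe is lifted clear of the holder in the gripper (height (world z) of probe_mid above 0.09 m and contact force between the fingers and probe above 1 N), for 0.1 s.
2. it is pushed fully home in the port with its lugs still in line with the notches (z of probe_mid in the frame of seat below 0.0505 m and horizontal distance between probe_mid and seat below 0.005 m and angle between the x axis of probe_mid and the x axis of seat, either way round below 0.3 rad), for 0.05 s.
At the end, for the whole second after the job is handed in: The blue probe stands upright in the port (within 5 mm of its axis and 0.1 rad of vertical), still gripped (over 2 N) and at rest, its foot within 2.5 mm of the seat and the spring pin pressed down past 12.5 mm, its lugs within 0.26 rad of the green marks, a quarter turn from the notches (z of probe_mid in the frame of seat below 0.0505 m and value of joint plunger above 0.0125 m and horizontal distance between probe_mid and seat below 0.005 m and angle between probe_mid's own z axis and vertical below 0.1 rad and angle between the x axis of probe_mid and the y axis of seat, either way round below 0.26 rad and contact force between the fingers and probe above 2 N and linear speed of probe below 0.02 m/s); the arm keeps its last pose, push and grip.
It fails at once if the yellow probe is disturbed (moved over 20 mm) (distance of spare_mid from where it was at the start of the episode above 0.02 m).
It fails at once if the mug is moved over 20 mm (distance of mug from where it was at the start of the episode above 0.02 m).
It fails at once if the bottle is moved over 20 mm (distance of bottle from where it was at the start of the episode above 0.02 m).
It also fails if it takes over 45 s, if anything falls off the work surface, if the arm or the gripper's body presses on something with over 40 N, if the wrist force passes 120 N, or if a joint passes its speed limit or range.

ROBOT

A 6-joint arm with a two-finger parallel gripper is mounted at the origin on the work surface. World frame = base frame: x ahead of the robot, y to its left, z up, the work surface at z = 0. Lengths are in m, angles in rad, forces in N, time in s.
With the tool pointing down it reaches from about 0.275 to 0.825 m from the base axis. Payload 4.9 kg.
Tool frame: the origin (TCP) lies on the centre line of the jaws, within the pads' length; the fingertips stand 11 mm ahead of it and the grasp point (between the pads) lies 8 mm behind it; z points along the fingers, y is the direction in which the jaws open and shut (so a half turn about z gives the same grasp; the last joint's range is limited). The gripper opens to 85 mm and grips with 20 to 120 N. Pads are 22 mm wide; open, the fingers measure 114 mm over their backs; the gripper's body (76 mm by 85 mm) begins 54 mm behind the grasp point. The pads swing forward as they close: fully open they stand 13 mm farther back than shut.
Start: joints at [-1.239, 0.326, -0.193, 1.052, 0, 1.437], TCP at [0.247, -0.491, 0.242] pointing down, gripper open.
Joint ranges: [-2.65, 2.65], [-0.97, 1.79], [-1.3, 1.35], [-1.93, 2.1], [-1.47, 1.37], [-3.14, 3.14]. Speed limits (rad/s): [2.57, 2.57, 3.14, 3.14, 3.14, 3.14].

INTERFACE

Orientations are given as a rotation vector (axis times angle).
In Python, from bench import env, jaws, kinematics, monitor, viewer, order gives the robot as it stands. Calls block until the motion is done:
- env.move_pose(position, orientation): joint-space move of the TCP to a pose.
- env.move_straight(position, rotation=None, max_speed=0.15, until_force=None): straight line of the TCP; rotation=None keeps the orientation; max_speed is the mean speed in m/s. With until_force (N) it stops when the force on the tool has changed by that much, and returns True; else False.
- env.goto_joints(angles): joint-space move.
- jaws.ungrasp() and jaws.grab(grip_force=None): open the fingers fully, or close them until they stop; grip_force is the grip in N (None keeps the last).
- env.wait(seconds).
- kinematics.ik(position, orientation): joint angles nearest the present ones, or None.
- monitor.observe(): the state.
- viewer.read_camera(name): name is "side" or "top" or "wrist"; returns the picture (480x640x3 uint8, red, green, blue); there is no depth.
- viewer.get_calibration(name): a dict with "fov_y" (degrees; the focal length in pixels is half the picture's height over the tangent of half this angle, whatever the lens; pixels are square), "cx", "cy" (the principal point, pixels), "distortion" ([k1, k2, p1, p2, k3] as OpenCV has them; the pictures are not rectified), "R" (3x3) and "t" (3): a world point X has camera coordinates R X + t; the wrist camera has in their place "T_tool_cam" (4x4, takes a point from camera to tool coordinates, whose origin is the TCP and whose axes are the flange's). Camera axes: x right, y down, z forward; pixel columns grow to the right and rows downward; lengths in m; the calibration is good to about 2 mm. A picture is of the moment at which its call begins: read the wrist's pose just before it. get_calibration takes no time and is no camera call.
A pose or a line that the arm cannot do raises env.PlanningError and nothing moves.
- order.job_done(): hands the job in, once; it reports no verdict.
The state is a dict: "time_s": time; "joints": joint angles; "qd": joint speeds; "effort": joint torques, N m; "eef_pos": TCP position; "eef_rot": TCP orientation; "force": force on the tool from outside, world axes, zero at the start; "torque": the same for the moment, N m; "finger_gap": opening from 0.0 (shut) to 1.0 (fully open).
Only numpy, scipy, OpenCV 4.12 (cv2) and the standard library are available. Lean on these libraries where they do the work, as an engineer would, in place of code of your own. Each camera call takes 0.05 s, during which the arm holds its last target.

## Working session

There is one attempt and no reset: what is moved stays moved. The work goes in short steps, each a Python script; the robot and the scene stay as the last script left them, time stands still between calls to the robot, and variables do not carry over. Pictures are saved under pics/ and viewed, and the job is handed in when it is done.

```bash
ls; mkdir -p pics
python3 - <<'E'
from bench import env, jaws, kinematics, monitor, viewer, order
import cv2
s=monitor.observe();print(s)
for n in ["side","top","wrist"]:
    im=viewer.read_camera(n);cv2.imwrite(f"pics/{n}0.png",im[:,:,::-1]);print(n,viewer.get_calibration(n))
E
```

```text
pics
{'time_s': 0.0, 'joints': array([-1.23921894e+00,  3.26948138e-01, -1.93551930e-01,  1.05205978e+00,
       -4.35087504e-05,  1.43657332e+00]), 'qd': array([ 5.26480308e-04,  7.81145973e-05, -4.48597774e-04,  5.04170015e-04,
        1.28461189e-03,  6.88219189e-04]), 'effort': array([-1.10784367e-04, -4.43394613e+01,  2.62442690e+01,  1.53408753e-02,
       -3.34899514e-04, -1.00256145e-06]), 'eef_pos': array([ 0.2468256 , -0.49086516,  0.24151167]), 'eef_rot': array([-3.05506975e+00, -7.24676796e-01,  3.40726904e-04]), 'force': array([-0.15547155,  0.32622638, -0.01206258]), 'torque': array([ 0.02704091,  0.0443572 , -0.00317921]), 'finger_gap': 0.9945531902484704}
side {'fov_y': 44.15784785227687, 'cx': 312.5141506323727, 'cy': 245.859447644738, 'distortion': array([-0.0064974,  0.       ,  0.       ,  0.       ,  0.       ]), 'R': array([[-0.80979256, -0.58637944, -0.0198786 ],
       [-0.31957778,  0.46924567, -0.82321233],
       [ 0.49204273, -0.66027846, -0.5673855 ]]), 't': array([0.47323289, 0.20798662, 1.05752318])}
top {'fov_y': 55.7233999004781, 'cx': 314.6036984737898, 'cy': 240.27512068213125, 'distortion': array([-0.07753199,  0.        ,  0.        ,  0.        ,  0.        ]), 'R': array([[-0.00240402, -0.99993734, -0.01093373],
       [-0.9938414 ,  0.00360039, -0.11075336],
       [ 0.11078578,  0.01060014, -0.99378778]]), 't': array([0.07338346, 0.56491469, 0.93257829])}
wrist {'fov_y': 60.88262769766946, 'cx': 322.55148671813566, 'cy': 242.7461801103234, 'distortion': array([-0.05581763,  0.        ,  0.        ,  0.        ,  0.        ]), 'T_tool_cam': array([[ 3.05559642e-04, -9.63972103e-01, -2.66003179e-01,
         6.65327180e-02],
       [ 9.99999938e-01,  2.47336962e-04,  2.52379283e-04,
         6.44747853e-04],
       [-1.77494170e-04, -2.66003240e-01,  9.63972118e-01,
        -1.31990419e-01],
       [ 0.00000000e+00,  0.00000000e+00,  0.00000000e+00,
         1.00000000e+00]])}
```

View pics/top0.png

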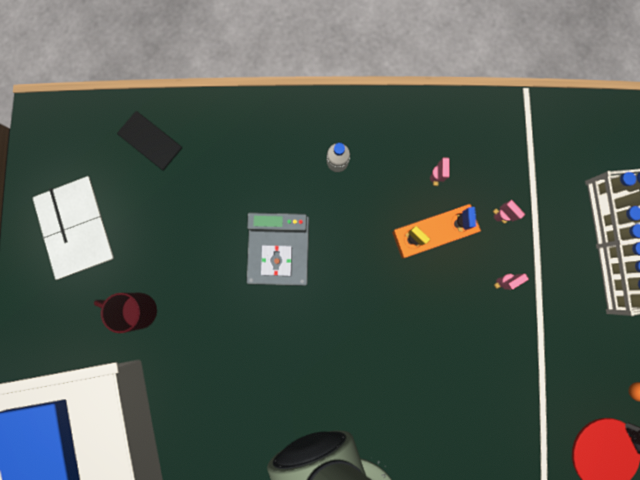

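View pics/side0.png

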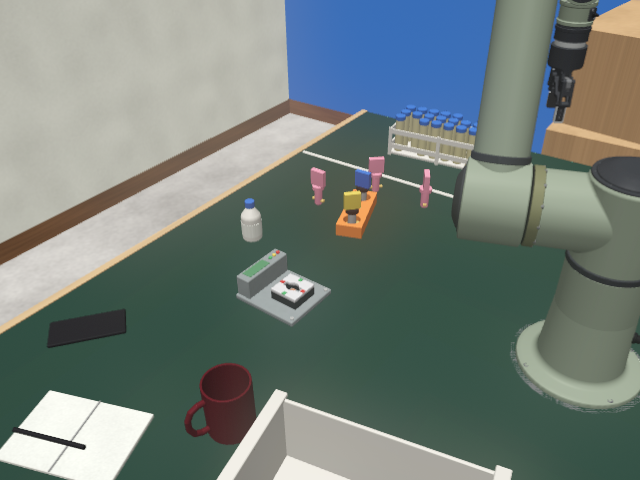

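View pics/wrist0.png

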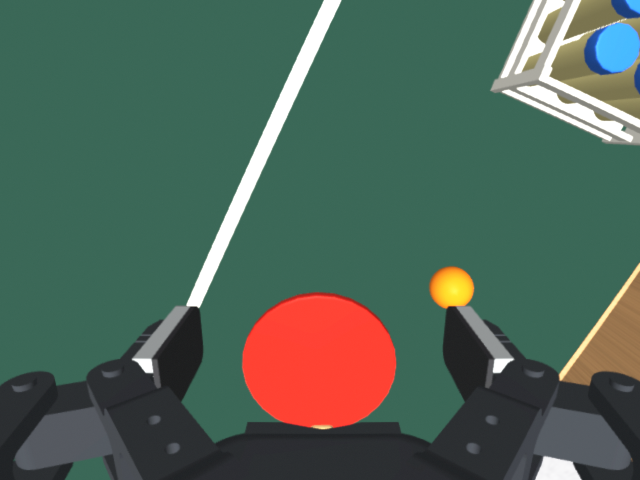

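The top picture shows the blue grip near (467,217), the yellow at (418,236) and the port at (276,261). The three pink decoys and the bottle (338,157) lie around them. Next I'll get rough positions from zoomed crops.

```bash
cat > h.py <<'E'
import numpy as np, cv2
from scipy.spatial.transform import Rotation as Rn
from bench import env, jaws, kinematics, monitor, viewer, order
def K(c):
    f=240/np.tan(np.radians(c["fov_y"])/2); return np.array([[f,0,c["cx"]],[0,f,c["cy"]],[0,0,1]])
def ext(n,s=None):
    c=viewer.get_calibration(n)
    if n!="wrist": return c,c["R"],c["t"]
    T=np.eye(4);T[:3,:3]=Rn.from_rotvec(s["eef_rot"]).as_matrix();T[:3,3]=s["eef_pos"]
    W=np.linalg.inv(T@c["T_tool_cam"]); return c,W[:3,:3],W[:3,3]
def proj(P,n,s=None):
    c,R,t=ext(n,s); return cv2.projectPoints(np.atleast_2d(np.asarray(P,float)),cv2.Rodrigues(R)[0],t,K(c),c["distortion"])[0][:,0]
def back(px,z,n,s=None):
    c,R,t=ext(n,s); u=cv2.undistortPoints(np.asarray(px,float).reshape(-1,1,2),K(c),c["distortion"])[:,0]
    d=np.c_[u,np.ones(len(u))]@R; o=-R.T@t
    return o+d*((z-o[2])/d[:,2])[:,None]
def down(yaw): # tool z down, tool x at yaw (world): tool y = -yaw perp
    c,s=np.cos(yaw),np.sin(yaw)
    return Rn.from_matrix(np.array([[c,s,0],[s,-c,0],[0,0,-1]])).as_rotvec()
E
python3 - <<'E'
from h import *
im=cv2.imread("pics/top0.png")
a=cv2.resize(im[190:270,385:495],None,fx=5,fy=5,interpolation=cv2.INTER_CUBIC)
b=cv2.resize(im[205:295,240:315],None,fx=5,fy=5,interpolation=cv2.INTER_CUBIC)
cv2.imwrite("pics/cA.png",a);cv2.imwrite("pics/cB.png",b)
print(back([[470,216],[418,236]],0.095,"top"),back([[276,261]],0.037,"top"))
print(back([[338,150]],0.1,"top"),back([[395,235],[475,206],[481,231],[404,257]],0.03,"top"))
E
```

```text
[[ 0.60598718 -0.24107032  0.095     ]
 [ 0.56589714 -0.13469442  0.095     ]] [[0.52094403 0.15300827 0.037     ]]
[[0.74113463 0.02317369 0.1       ]] [[ 0.57602638 -0.0997296   0.03      ]
 [ 0.63857319 -0.27497228  0.03      ]
 [ 0.58407603 -0.28564846  0.03      ]
 [ 0.52894575 -0.11786557  0.03      ]]
```

View pics/cA.png

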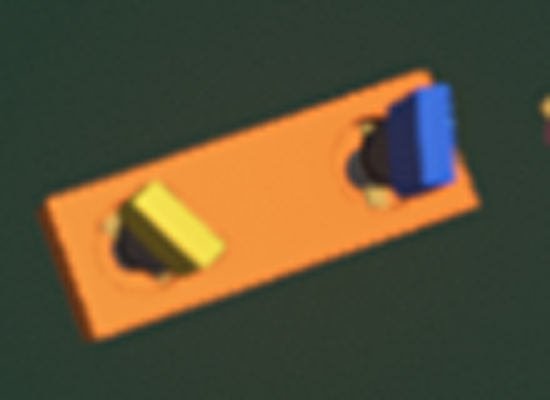

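View pics/cB.png

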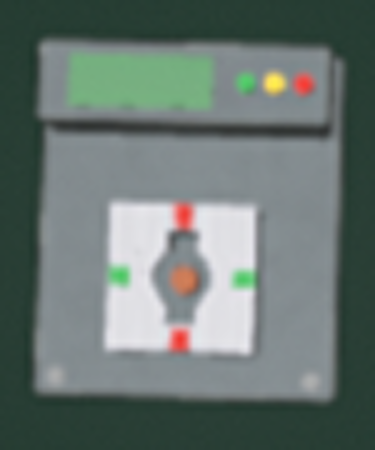

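Run:
```python
from h import *
C=lambda p:np.array(p)/5+np.array([385,190])
P=back(C([[430,85],[452,85],[455,185],[425,188]]),0.102,"top");print(P,P.mean(0))
D=lambda p:np.array(p)/5+np.array([240,205])
Q=back(D([[184,215],[180,340],[120,277],[244,279],[182,280]]),0.037,"top");print(Q)
for yaw in [0,np.pi,-np.pi/2,np.pi/2]:
  for p in ([.606,-.247,.09],[.521,.153,.09]): print(yaw,p,kinematics.ik(p,down(yaw)))
```

```text
[[ 0.62302819 -0.24153314  0.102     ]
 [ 0.62302571 -0.25046295  0.102     ]
 [ 0.58268649 -0.24986778  0.102     ]
 [ 0.58151165 -0.23770717  0.102     ]] [ 0.60256301 -0.24489276  0.102     ]
[[0.54842775 0.15149726 0.037     ]
 [0.49570965 0.15285054 0.037     ]
 [0.52227145 0.1783587  0.037     ]
 [0.52129485 0.12602686 0.037     ]
 [0.5209419  0.1521644  0.037     ]]
0 [0.606, -0.247, 0.09] [-0.49974012  0.6411405  -0.09066126  0.83899457  0.          2.64185253]
0 [0.521, 0.153, 0.09] [ 0.14967418  0.46409474 -0.41406555  0.69263605  0.         -2.99191847]
3.141592653589793 [0.606, -0.247, 0.09] [-0.49974012  0.6411405  -0.09066126  0.83899457  0.         -0.49974012]
3.141592653589793 [0.521, 0.153, 0.09] [ 0.14967418  0.46409474 -0.41406555  0.69263605  0.          0.14967418]
-1.5707963267948966 [0.606, -0.247, 0.09] [-0.49974012  0.6411405  -0.09066126  0.83899457  0.         -2.07053645]
-1.5707963267948966 [0.521, 0.153, 0.09] [ 0.14967418  0.46409474 -0.41406555  0.69263605  0.         -1.42112215]
1.5707963267948966 [0.606, -0.247, 0.09] [-0.49974012  0.6411405  -0.09066126  0.83899457  0.          1.0710562 ]
1.5707963267948966 [0.521, 0.153, 0.09] [ 0.14967418  0.46409474 -0.41406555  0.69263605  0.          1.72047051]
```

Run:
```python
from h import *
import pickle
L={}
for n,p in (("dock",[.506,.152,.21]),("probe",[.585,-.245,.27])):
    env.move_pose(p,down(np.pi)); env.wait(.2)
    s=monitor.observe(); im=viewer.read_camera("wrist"); cv2.imwrite(f"pics/w_{n}.png",im[:,:,::-1]); L[n]=s; print(s["time_s"],s["eef_pos"],s["eef_rot"])
pickle.dump(L,open("L.pkl","wb"))
```

```text
2.8167 [0.50619568 0.15144504 0.21001888] [ 1.74651780e-03  3.14156214e+00 -7.72935716e-05]
4.5833 [ 0.58525676 -0.24373127  0.27000163] [ 2.90638783e-03 -3.14147863e+00 -2.45798834e-04]
```

View pics/w_dock.png

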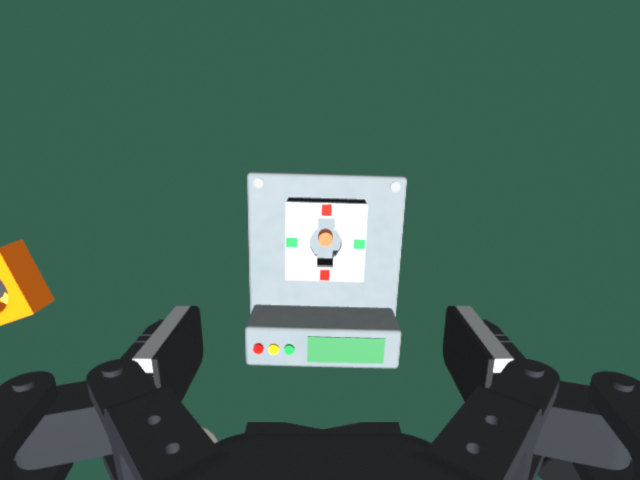

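View pics/w_probe.png

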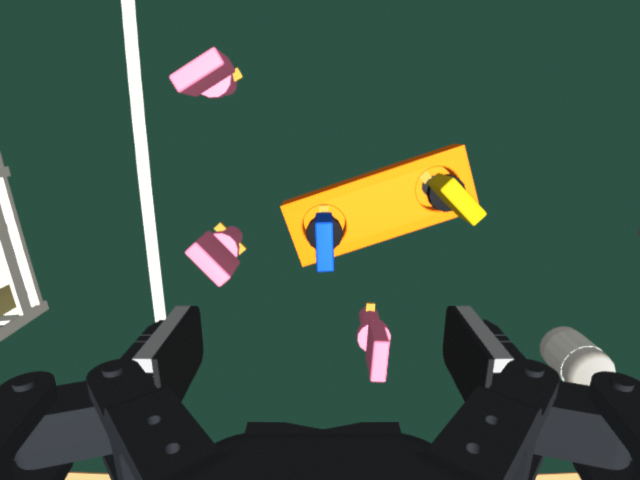

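Wrist views: the dock has red marks at (327,210) and (325,275), green marks at (292,242) and (359,244). The blue top lies at about (325,247), and a pink decoy stands near (379,360). I'll measure these by colour.

Run:
```python
from h import *
import pickle
L=pickle.load(open("L.pkl","rb"))
im=cv2.imread("pics/w_dock.png");hsv=cv2.cvtColor(im,cv2.COLOR_BGR2HSV)
H,S,V=[hsv[...,i].astype(int) for i in range(3)]
def blobs(m,x0,x1,y0,y1,mn):
    m=m.copy();k=np.zeros_like(m);k[y0:y1,x0:x1]=1;m=(m&k).astype(np.uint8)
    n,_,st,c=cv2.connectedComponentsWithStats(m);return [(st[i,4],c[i]) for i in range(1,n) if st[i,4]>mn]
r=blobs(((H<5)|(H>174))&(S>150)&(V>120),285,367,200,283,25)
g=blobs((H>45)&(H<85)&(S>140)&(V>100),285,367,200,283,25)
print(r,g)
R=back([c for _,c in r],.037,"wrist",L["dock"]);G=back([c for _,c in g],.037,"wrist",L["dock"]);print(R,G)
print("centers",R.mean(0),G.mean(0)); d=R[1]-R[0] if R[1][0]>R[0][0] else R[0]-R[1]; e=G[0]-G[1]; e=e*np.sign(e[1])
print("yaw red",np.arctan2(d[1],d[0]),"green",np.arctan2(-e[0],e[1]))
im=cv2.imread("pics/w_probe.png");hsv=cv2.cvtColor(im,cv2.COLOR_BGR2HSV)
H,S,V=[hsv[...,i].astype(int) for i in range(3)]
b=(H>100)&(H<130)&(S>150)
print(np.unique(V[205:280,305:345][b[205:280,305:345]],return_counts=True))
cv2.imwrite("pics/cP.png",cv2.resize(im[170:290,270:390],None,fx=5,fy=5,interpolation=cv2.INTER_NEAREST))
t=b&(V>170); bl=blobs(t,305,345,205,285,50);print(bl)
pts=np.argwhere(t[205:285,305:345])[:,::-1]+[305,205]
rect=cv2.minAreaRect(pts.astype(np.float32));bx=cv2.boxPoints(rect);P=back(bx,.102,"wrist",L["probe"]);print(bx,P,P.mean(0),back([bl[0][1]],.102,"wrist",L["probe"]))
print("pink",back([[370,342],[388,342],[370,381],[387,381]],.09,"wrist",L["probe"]))
print("pink2",back([[212,245],[240,268],[187,252],[223,287]],.09,"wrist",L["probe"]))
```

```text
[(np.int32(86), array([326.18604651, 209.63953488])), (np.int32(71), array([324.45070423, 274.94366197]))] [(np.int32(70), array([291.5, 242. ])), (np.int32(64), array([358.984375, 243.9375  ]))]
[[0.49668819 0.15325674 0.037     ]
 [0.54920654 0.15196379 0.037     ]] [[0.52211157 0.12642263 0.037     ]
 [0.52371186 0.17874685 0.037     ]]
centers [0.52294737 0.15261026 0.037     ] [0.52291171 0.15258474 0.037     ]
yaw red -0.024613969206891212 green -0.03057449398591838
(array([ 84,  97, 101, 104, 107, 108, 109, 111, 112, 113, 114, 115, 116,
       117, 118, 119, 120, 121, 123, 124, 125, 126, 127, 128, 129, 130,
       131, 133, 134, 135, 136, 137, 138, 139, 140, 141, 142, 143, 144,
       145, 146, 148, 149, 151, 152, 154, 155, 161, 164, 166, 167, 168,
       169, 171, 172, 182, 187, 188, 189, 190, 191, 194, 198, 200, 201,
       202, 206, 207, 209, 210, 211, 212, 213, 214, 217, 218, 219, 220,
       221, 223, 224, 225, 226, 227, 228, 229, 230, 231, 232, 233, 234,
       235, 236, 237, 238, 239, 240, 241, 242, 243, 244, 245, 246, 247,
       248, 249, 250, 251, 252, 253, 254, 255]
[... 635 characters left out ...]
t32(856), array([324.16588785, 246.14018692]))]
[[314.56003 222.04236]
 [331.95676 221.5307 ]
 [333.40964 270.92914]
 [316.0129  271.4408 ]] [[ 0.58424561 -0.25065775  0.102     ]
 [ 0.58382418 -0.23758305  0.102     ]
 [ 0.6230905  -0.23612713  0.102     ]
 [ 0.62353937 -0.24964924  0.102     ]] [ 0.60367492 -0.24350429  0.102     ] [[ 0.60306863 -0.24337638  0.102     ]]
pink [[ 0.69151044 -0.20391881  0.09      ]
 [ 0.69154407 -0.18851323  0.09      ]
 [ 0.73007339 -0.20250308  0.09      ]
 [ 0.7301349  -0.18747368  0.09      ]]
pink2 [[ 0.60575059 -0.33272501  0.09      ]
 [ 0.625025   -0.3113016   0.09      ]
 [ 0.61163681 -0.35339111  0.09      ]
 [ 0.64154611 -0.32620641  0.09      ]]
```

View pics/cP.png

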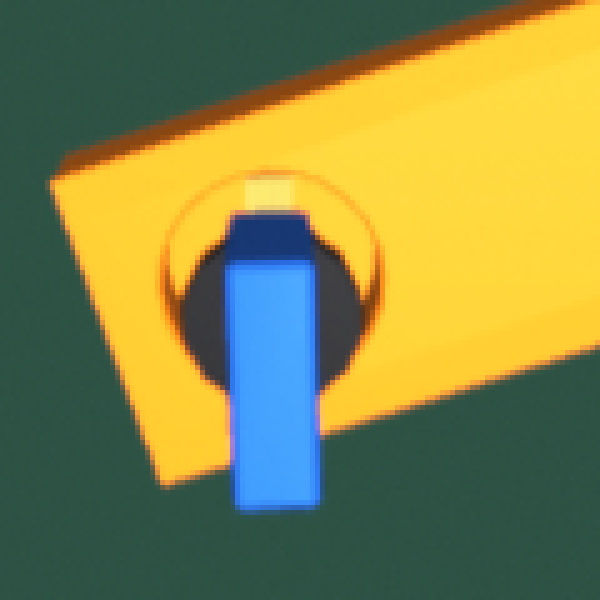

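The sizes check out: the grip measures 39 × 13.5 mm, and the two cameras agree to within about 1.5 mm. I'll grasp now, lift, and look.

Run:
```python
from h import *
import pickle
o=down(np.pi+.03); p=np.array([.6035,-.2437,0])
env.move_pose(p+[0,0,.15],o)
print(env.move_straight(p+[0,0,.078],max_speed=.08,until_force=15))
jaws.grab(100); s=monitor.observe();print(s["finger_gap"],s["eef_pos"],s["force"])
env.move_straight(p+[0,0,.25],max_speed=.12); env.wait(.2)
s=monitor.observe(); im=viewer.read_camera("wrist"); cv2.imwrite("pics/w_held.png",im[:,:,::-1]);pickle.dump(s,open("held.pkl","wb"))
cv2.imwrite("pics/side1.png",viewer.read_camera("side")[:,:,::-1])
print(s["time_s"],s["finger_gap"],s["eef_pos"],s["eef_rot"],s["force"])
```

```text
False
0.14930643354334408 [ 0.60370494 -0.2438645   0.07824169] [ 0.55938253 -0.05409401  1.48184315]
8.6833 0.1485096021531104 [ 0.60329929 -0.24358836  0.2494141 ] [ 4.70866835e-02 -3.14039396e+00 -7.22882647e-04] [ 0.0999579  -0.4308459  -1.29427568]
```

View pics/w_held.png

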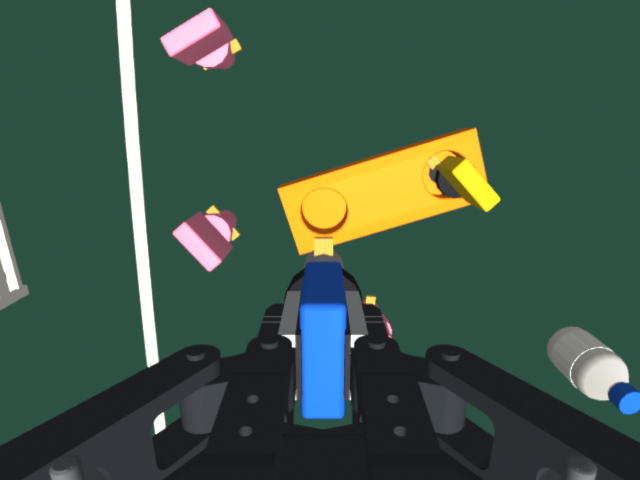

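View pics/side1.png

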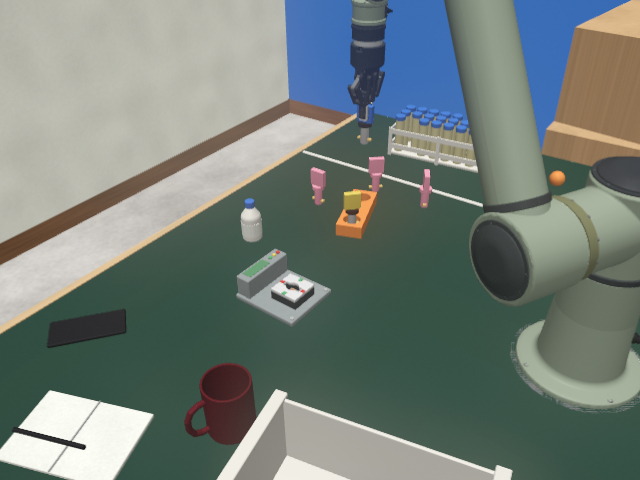

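The blue probe is held (top face about (302,307) to (345,417), lug at (323,247)). I'll fit its in-hand pose by overlaying the model.

```bash
cat >> h.py <<'E'
def model(px,py,tilt,dz,yaw=0,roll=0):
    # probe points in tool frame; probe x along tool x, probe z = -tool z; origin mid
    pts=np.array([[20,7,48],[20,-7,48],[-20,-7,48],[-20,7,48],[20,7,6],[20,-7,6],[18,4.5,-34],[18,-4.5,-34],[18,4.5,-38],[18,-4.5,-38]])/1e3
    pts=pts*[1,-1,-1]
    R=Rn.from_euler("xyz",[roll,tilt,yaw]).as_matrix()
    return pts@R.T+[px,py,dz]
def projT(pt):
    c=viewer.get_calibration("wrist"); W=np.linalg.inv(c["T_tool_cam"])
    return cv2.projectPoints(pt,cv2.Rodrigues(W[:3,:3])[0],W[:3,3],K(c),c["distortion"])[0][:,0]
E
python3 - <<'E'
from h import *
im=cv2.imread("pics/w_held.png")
q=projT(model(0,0,0,.024));print(q.round(1))
v=cv2.resize(im[225:430,270:380],None,fx=3.6/1.3,fy=3.6/1.3,interpolation=cv2.INTER_CUBIC);k=3.6/1.3
for a in q: cv2.circle(v,tuple(int(x) for x in ((a-[270,225]+.5)*k)),3,(0,255,0),1)
cv2.imwrite("pics/ov.png",v)
E
```

```text
[[301.4 303.3]
 [350.2 303.3]
 [347.6 419.9]
 [303.3 419.9]
 [306.8 258.7]
 [343.1 258.7]
 [315.1 237.4]
 [333.9 237.4]
 [315.3 235.3]
 [333.6 235.3]]
```

View pics/ov.png

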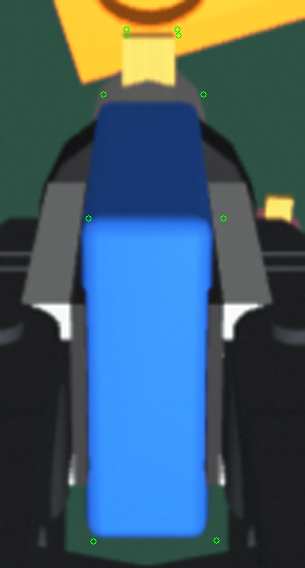

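The pose fit agrees to within about 1 mm with the probe axis on the TCP axis and no tilt. The corrected seat estimate is (0.523, 0.153) with yaw -0.027. I'll hover above the mouth and compare lug and notch.

Run:
```python
from h import *
import pickle
o=down(np.pi-.027); p=np.array([.523,.153,0])
env.move_pose(p+[0,0,.2],o)
env.move_straight(p+[0,0,.125],max_speed=.1); env.wait(.3)
s=monitor.observe(); im=viewer.read_camera("wrist"); cv2.imwrite("pics/w_hov.png",im[:,:,::-1])
print(s["time_s"],s["finger_gap"],s["eef_pos"],s["eef_rot"],s["force"])
im=im[:,:,::-1];cv2.imwrite("pics/w_hovc.png",cv2.resize(im[130:330,220:430],None,fx=2.9,fy=2.9,interpolation=cv2.INTER_CUBIC))
b=viewer.read_camera("side")[:,:,::-1];cv2.imwrite("pics/s_hov.png",cv2.resize(b[170:330,200:360],None,fx=3.6,fy=3.6,interpolation=cv2.INTER_CUBIC))
```

```text
11.4917 0.15031850604222774 [0.52332128 0.15306005 0.12548639] [4.24034973e-02 3.14040069e+00 2.21628667e-04] [-0.08532947 -0.42689161 -1.8090213 ]
```

View pics/w_hovc.png

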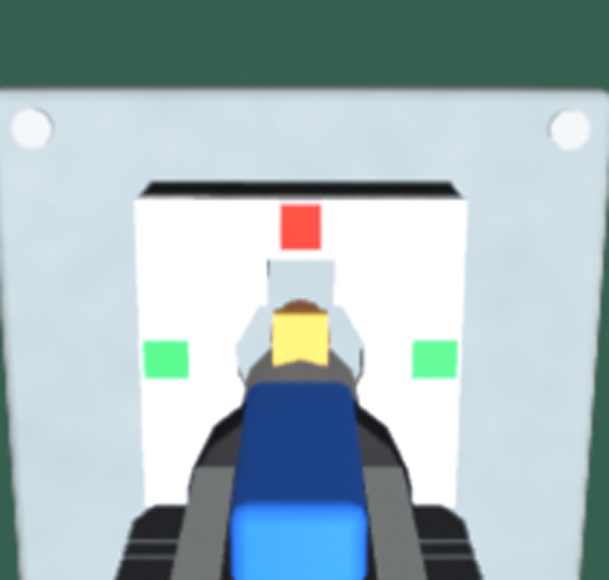

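View pics/s_hov.png

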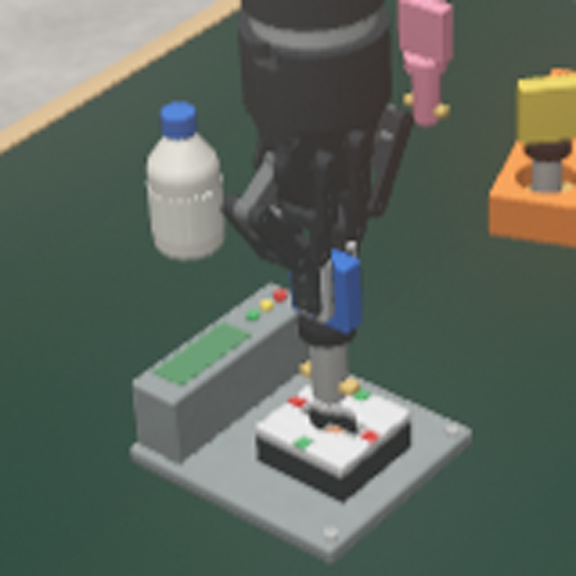

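The lug (crop column 300) is centred on the notch (269 to 335, middle 302) and parallel to it. I'll check x the same way, then descend guarded.

```bash
python3 - <<'E'
from h import *
s=monitor.observe()
D=lambda p:(np.array(p)+.5)/2.9+np.array([220,130])-.5
Q=back(D([[301,227],[166,359],[434,359]]),.037,"wrist",s);print(Q, Q[0,0]+.0262, s["eef_pos"])
print("green mid",Q[1:].mean(0))
E
python3 - <<'E'
from h import *
p=np.array([.523,.153,0])
for z,sp in ((.110,.05),(.101,.03),(.096,.02)):
    r=env.move_straight(p+[0,0,z],max_speed=sp,until_force=12); s=monitor.observe(); print(z,r,s["eef_pos"],s["force"],s["torque"])
    if r: break
env.wait(.2);s=monitor.observe();print(s["time_s"],s["eef_pos"],s["force"],s["torque"])
E
```

```text
[[0.49654405 0.15333974 0.037     ]
 [0.52186063 0.12641161 0.037     ]
 [0.52324903 0.17852767 0.037     ]] 0.5227440497541136 [0.52314267 0.15307677 0.1252791 ]
green mid [0.52255483 0.15246964 0.037     ]
0.11 False [0.52255425 0.15291947 0.10940253] [-0.40997247  0.75212564 -0.881701  ] [0.00786656 0.05205261 0.01918632]
0.101 False [0.52283103 0.15298088 0.10078801] [-0.68414383  0.14521453 -0.6765122 ] [-0.0322594   0.0035505   0.00363271]
0.096 False [0.52353007 0.15308527 0.0964992 ] [-0.47847641  0.2305025   3.76788346] [0.00242548 0.10249513 0.05273464]
13.0917 [0.52346279 0.15308771 0.09638552] [0.32693525 0.2294127  4.99656698] [ 0.01713584 -0.07688364  0.05873855]
```

Only the spring force shows, with no side force, and the lugs are in the notches. Next I'll push home.

Run:
```python
from h import *
p=np.array([.523,.153,0])
for z in (.090,.086,.084,.083,.082):
    r=env.move_straight(p+[0,0,z],max_speed=.02,until_force=22); env.wait(.1);s=monitor.observe(); print(z,r,s["eef_pos"],s["force"].round(2),s["torque"].round(3),s["finger_gap"])
    if r or s["force"][2]>22: break
print(s["time_s"])
im=viewer.read_camera("wrist")[:,:,::-1];cv2.imwrite("pics/w_home.png",im)
b=viewer.read_camera("side")[:,:,::-1];cv2.imwrite("pics/s_home.png",cv2.resize(b[170:330,200:360],None,fx=3.6,fy=3.6,interpolation=cv2.INTER_CUBIC))
```

```text
0.09 False [0.52354256 0.1530591  0.09048102] [-0.54  0.14  7.19] [-0.07   0.061 -0.003] 0.14971238315743485
0.086 False [0.52353806 0.15308096 0.08673029] [-0.83  0.21  9.27] [-0.01   0.23  -0.017] 0.15140080160224714
0.084 False [0.52357839 0.15308054 0.08482822] [-1.46 -0.04  9.85] [-0.041  0.316 -0.019] 0.15001333148660193
0.083 False [0.5236203  0.15310762 0.0841871 ] [-1.01 -2.2  12.4 ] [-0.136  0.506  0.027] 0.15152042760603424
0.082 False [0.52374224 0.15313432 0.08414731] [-3.98 -1.05 20.51] [-0.228  1.114  0.011] 0.14674984425416934
15.1417
```

View pics/w_home.png

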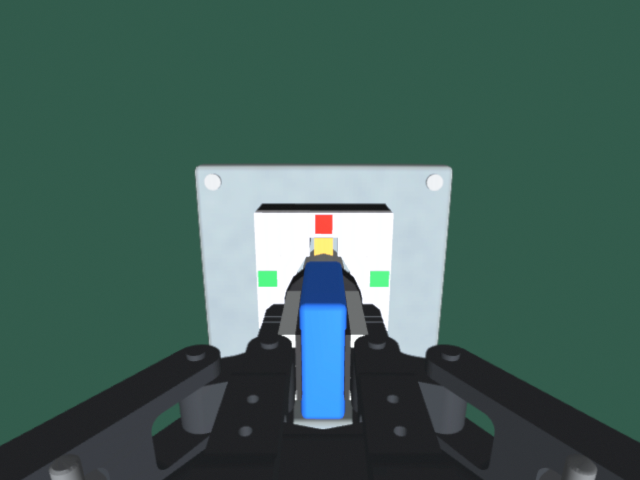

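View pics/s_home.png

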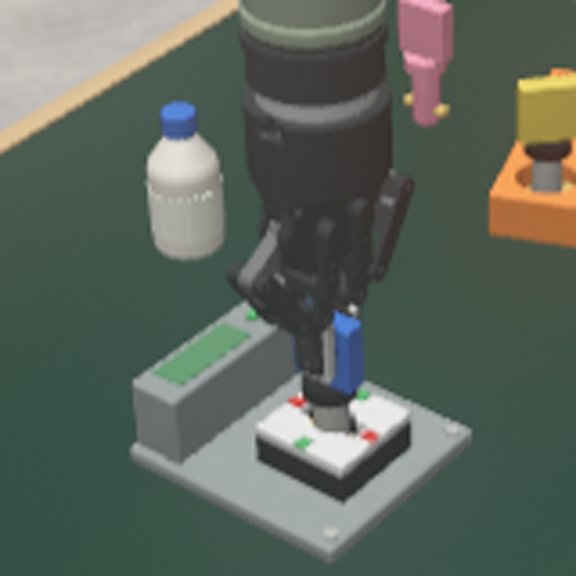

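It bottomed at TCP z 0.0841 (expected 0.084) with 20 N of push, the lug in the notch at (323,247). Now I'll twist clockwise in steps.

Run:
```python
from h import *
p=np.array([.523,.153,.082])
for d in (12,30,50,70,90):
    env.move_pose(p,down(np.pi-.027-np.radians(d))); env.wait(.1);s=monitor.observe()
    R=Rn.from_rotvec(s["eef_rot"]).as_matrix()
    print(d,np.degrees(np.arctan2(R[1,0],R[0,0])).round(2),s["eef_pos"].round(5),s["force"].round(2),s["torque"].round(3),round(s["finger_gap"],3),s["time_s"])
    if np.abs(s["force"]).max()>50 or abs(s["torque"][2])>2: print("stop");break
im=viewer.read_camera("wrist")[:,:,::-1];cv2.imwrite("pics/w_tw.png",im)
b=viewer.read_camera("side")[:,:,::-1];cv2.imwrite("pics/s_tw.png",cv2.resize(b[170:330,200:360],None,fx=3.6,fy=3.6,interpolation=cv2.INTER_CUBIC))
```

```text
12 166.45 [0.52409 0.15327 0.08417] [-3.15  0.09 19.13] [-0.099  0.91  -0.075] 0.151 15.6583
30 148.45 [0.52452 0.15337 0.08418] [-2.62  0.2  18.54] [-0.045  0.654  0.   ] 0.15 16.1583
50 128.45 [0.52492 0.15323 0.08416] [-1.06  0.29 17.16] [-0.167  0.424  0.012] 0.147 16.6833
70 108.45 [0.5251  0.15333 0.08416] [-0.56 -0.89 16.69] [-0.008  0.257 -0.037] 0.148 17.2083
90 88.49 [0.52403 0.15376 0.08415] [-3.97  0.81 19.51] [0.218 0.878 0.088] 0.148 17.7333
```

View pics/w_tw.png

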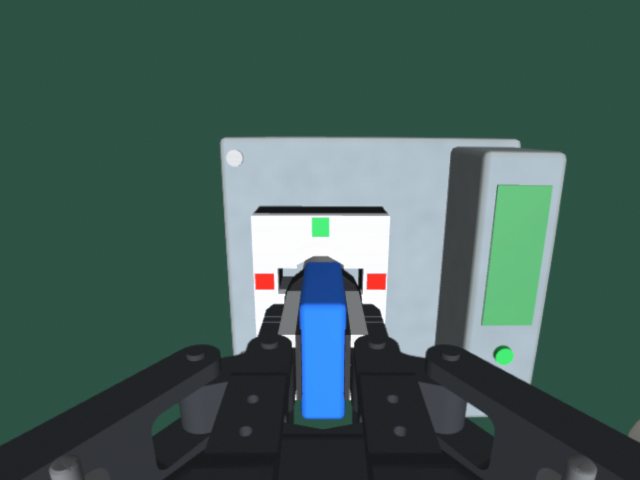

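View pics/s_tw.png

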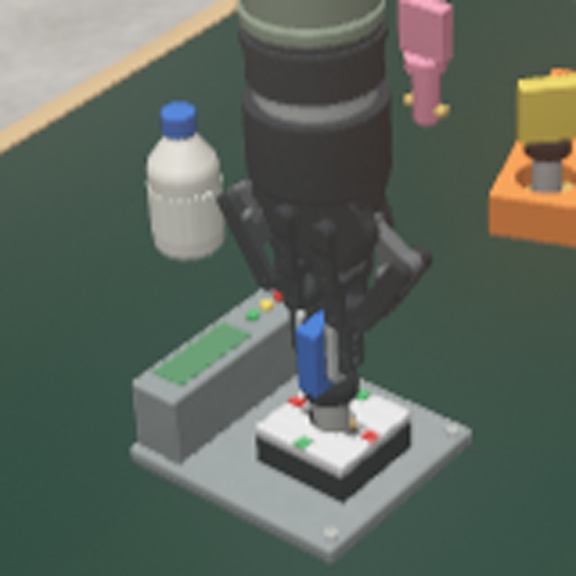

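The red notches are empty and the grip points at the green mark (321,228). The grip's image in the wrist view is unchanged (rows 303 to 417), so it hasn't slipped. I'll check that it settles, then hand in.

Run:
```python
from h import *
env.wait(.6);s=monitor.observe();print(s["eef_pos"].round(5),s["force"].round(2),s["torque"].round(3),round(s["finger_gap"],3),s["time_s"],np.abs(s["qd"]).max())
if s["eef_pos"][2]<.0850 and 13<s["force"][2]<40: order.job_done(); print("handed in")
```

```text
[0.52405 0.15376 0.08414] [-3.32  0.57 18.71] [0.191 0.899 0.049] 0.146 18.4333 0.001867752504151636
the job is handed in; nothing more can be done
handed in
```

I docked the blue probe and handed the job in at about 18.4 s, with the gripper still holding it. `job_done()` reports no verdict, so what follows is from my own checks.

- **Grasp and lift:** I gripped the blue probe at 100 N and lifted it clear. The wrist image put it upright and centred in the jaws to within about 1 mm.
- **Pressing home:** The lugs went into the red notches with almost no side force. It bottomed with the tool at z = 0.0841 m, against 0.084 m expected.
- **Twist:** I turned it 90° clockwise while pressing with 17–20 N. The tool ended at 88.5°, in line with the green marks as I had measured them.
- **Last check before handing in:**
  - The tool was steady at z = 0.0841 m.
  - The downward push was about 19 N, more than the spring's 12 N, so the foot was against the seat.
  - The grip had not slipped in the wrist image.
  - The tool was about 1.3 mm off the estimated port axis; the limit is 5 mm.
  - A small side load remained, about 3 N and 0.9 N·m.

The top and wrist cameras disagreed by 1–1.5 mm, within calibration, and I corrected for it. I never touched the yellow probe or the bottle. The mug was well away from everywhere the arm worked, but I did not check it again at the end.

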